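# Draw the single-window sample plate back to the front stop of the loading dock

### The arm

A 6-joint arm with a two-finger parallel gripper is mounted at the origin on the work surface. World frame = base frame: x ahead of the robot, y to its left, z up, the work surface at z = 0. Lengths are in m, angles in rad, forces in N, time in s.
With the tool pointing down it reaches from about 0.25 to 0.775 m from the base axis. Payload 4 kg.
Tool frame: the origin (TCP) lies at the very end of the fingers, on their centre line; the grasp point (between the pads) lies 19 mm behind it (r.grip_point_offset is the distance from the TCP to the grasp point, in m); z points along the fingers, y is the direction in which the jaws open and shut (so a half turn about z gives the same grasp; the last joint's range is limited). The gripper opens to 85 mm and grips with 20 to 120 N. Pads are 22 mm wide; open, the fingers measure 114 mm over their backs; the gripper's body (76 mm by 85 mm) begins 54 mm behind the grasp point. The pads swing forward as they close: fully open they stand 13 mm farther back than shut.
Start: joints at [1.178, 0.087, 1.371, -0, 1.684, -0.103], TCP at [0.157, 0.527, 0.231] pointing down, gripper open.
Joint ranges: [-3.1, 3.1], [-0.76, 2.03], [0.27, 2.55], [-1.08, 4.22], [0.17, 2.65], [-2.57, 2.57]. Speed limits (rad/s): [2.79, 2.79, 3.14, 3.14, 3.14, 3.14].

### API

Orientations are given as a rotation vector (axis times angle).
In Python, from plant import r gives the robot as it stands. The module is installed in compiled form; this text tells all that it offers.
- The arm moves only by the tool send_rows, never from a script. Its argument "motion" is a list of rows, each an object of numbers: "tx", "ty", "tz": the shift along the world's x, y, z in cm; "twist": the turn about the world's z in degrees; "hand": the closure in counts, from 0 (fully open) to 255 (shut). In form: [{"tx": .., "ty": .., "tz": .., "twist": .., "hand": ..}, ...]. A call has 1 to 10 rows; each row shifts and turns the pose as measured when the row begins; what a row does not reach is not made up. A row lasts 1/12 s, in which the tool goes at most 41.7 mm and 7.16 degrees, less where a joint would pass 70% of its speed; a pose out of reach is approached as far as the arm can. A call is refused whole if a number of a shift passes 4.17 or a number of a turn 7.16, either way. A call with a gripper value outside its range is refused whole. The fingers move at their own pace and stop on an object; "squeeze" is the grip in N (left out, the last holds). Time passes only in rows, so rows that do not move let the fingers close. It gives the time, the measured TCP pose, the force and the opening at its end, in the units of the state.
- r.get_state(): the state, without advancing time (a new reading comes with each control period).
- r.camera(name): name is "scene" or "side" or "wrist"; returns a dict with "frame" (480x640x3 uint8, red, green, blue), "fx", "fy", "cx", "cy" (pixels), "T" (4x4, takes a point from camera to world coordinates). Camera axes: x right, y down, z forward; pixel columns grow to the right and rows downward; lengths in m; the calibration is good to about 2 mm. The wrist camera is an equidistant fisheye: a pixel r from the principal point sees the ray r / f radians off the axis. A picture is of the moment at which its call begins. There is no depth.
- r.job_done(): hands the job in, once; it reports no verdict.
The state is a dict: "time_s": time; "joint_positions": joint angles; "joint_vel": joint speeds; "joint_torque": joint torques, N m; "position": TCP position; "tool_rot": TCP orientation; "force": force on the tool from outside, world axes, zero at the start; "torque": the same for the moment, N m; "grip_width": finger opening in m.
Only numpy, scipy, OpenCV 4.12 (cv2) and the standard library are available. Lean on these libraries where they do the work, as an engineer would, in place of code of your own. Each camera call takes 0.05 s, during which the arm holds its last target. There are 200 camera calls.

### The job

Both sample plates have been pushed in too far, under the hood of the spectrometer's loading dock. Press down on the rubber pad of the plate that has one large round window and drag it back along its lane, without lifting it out, until it is fully home against the front stop at the robot's end of the dock, then let go of it. Leave the plate with six small windows and the brown bottle where they are.

Things in the scene. Friction and masses are not known exactly. Their poses are not given: they have to be found in the camera images.
- dock: White dock fixed to the bench, 283 x 230 mm. Origin on the bench; x from front stop to rear housing (away from robot), z up. Two lanes along x, centred at y = +56 and -56, 106 wide, slippery floor 30 above the bench, ending at a wall at x = 105. Stop and rails 8 high; stop's inner face at x = -110. Hood over the lanes from x = 70 on: underside 16 above the floor, top 58 above the bench.
- one_window_plate: Plate to move: bare metal, ONE round window (dia. 38 mm), 130 (x) x 100 (y) x 10 thick, 0.25-0.5 kg, loose in either lane, 3 play each side. Origin: underside centre; axes as the dock's. Rubber pad 40 (x) x 60 (y) centred at x = -40, its top 11.5 above the underside; it grips (friction about 1), the underside slides (0.2): press 5-20 N. Origin at dock x = 18 to 36 at first, -45 when home.
- six_window_plate: The other plate, to be left alone: same metal, size, axes and rubber pad, but with SIX small round windows (diameter 12 mm, two rows of three); it lies in the other lane, also partly under the hood.
- bottle: Brown glass bottle with a white cap, 64 mm in diameter, about 150 mm high, standing on the bench to the left of the dock; to be left alone. Origin: centre of its underside.
Not all that is in view belongs to the job. What is shaped like the one_window_plate but orange or purple is not meant.

How it is judged:
By the outcome, as a careful person would: the job done as asked, in the order asked, and still so for the second after the job is handed in, with the robot touching nothing.
It also fails if it takes over 32 s, if anything falls off the work surface, if the arm or the gripper's body presses on something with over 40 N, if the wrist force passes 120 N, or if a joint passes its speed limit or range.

## Working session

There is one attempt and no reset: what is moved stays moved. The work goes in short steps, Python scripts to look and compute and a tool call to move; the robot and the scene stay as the last step left them, time stands still between calls to the robot, and variables do not carry over. Pictures are saved under pics/ and viewed, about 8 in all and at most 12, crops included, and the job is handed in when it is done.

Besides the shell and the picture viewer there is one more tool, called after "Emit:" as a command line: name --argument value ..., lists and objects as JSON in quotes. send_rows: Moves the arm, as the interface text tells. Its arguments: {"type":"object","properties":{"motion":{"type":"array","items":{"type":"object","properties":{"tx":{"type":"number"},"ty":{"type":"number"},"tz":{"type":"number"},"twist":{"type":"number"},"hand":{"type":"number"}}}},"squeeze":{"type":"number"}},"required":["motion"]}

```bash
mkdir -p pics
cat > h.py <<'E'
from plant import r
import cv2, numpy as np, pickle
def snap(n,f):
    c=r.camera(n); cv2.imwrite(f'pics/{f}.png',c['frame'][:,:,::-1]); pickle.dump(c,open(f'pics/{f}.pkl','wb')); return c
def px2w(f,uv,z):
    c=pickle.load(open(f'pics/{f}.pkl','rb')); T=c['T']; o=[]
    for u,v in uv:
        d=T[:3,:3]@np.array([(u-c['cx'])/c['fx'],(v-c['cy'])/c['fy'],1]); o.append(T[:3,3]+d*(z-T[2,3])/d[2])
    return np.round(o,4)
E
python3 - <<'E'
from h import *
for n in ('scene','side'): 
    c=snap(n,n+'1'); print(n,c['fx'],c['T'].round(3).tolist())
s=r.get_state(); print(s['tool_rot'],s['force'],s['position'])
E
```

```text
scene 597.5664704999267 [[-0.532, 0.715, -0.454, 1.182], [0.847, 0.452, -0.281, 0.461], [0.004, -0.534, -0.846, 1.137], [0.0, 0.0, 0.0, 1.0]]
side 491.63930674654614 [[0.917, -0.291, 0.274, 0.247], [-0.4, -0.66, 0.636, -0.697], [-0.004, -0.692, -0.722, 0.957], [0.0, 0.0, 0.0, 1.0]]
[-0.45359057 -3.10820157  0.00313509] [ 0.40319597 -0.43878041 -0.54350043] [0.15701136 0.52662455 0.23022478]
```

View pics/scene1.png

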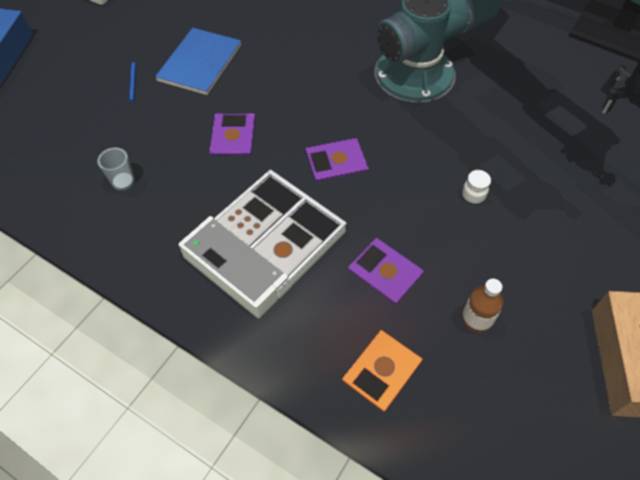

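View pics/side1.png

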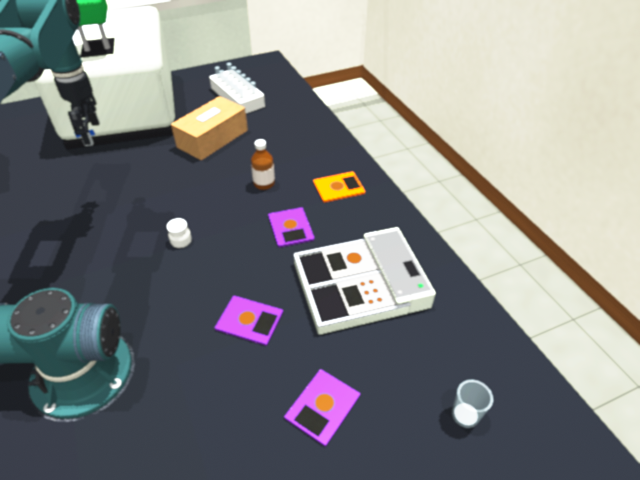

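The scene view shows the dock with corners near (270,172), (345,224), (260,312) and (181,245). The one-window plate is in the left lane, with its window at (283,249) and its pad at (297,236). I'll enlarge that part.

Run:
```python
import cv2
a=cv2.imread('pics/scene1.png')[165:320,170:355]; cv2.imwrite('pics/c1.png',cv2.resize(a,None,fx=3.8,fy=3.8,interpolation=2))
```

```text
(no output)
```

View pics/c1.png

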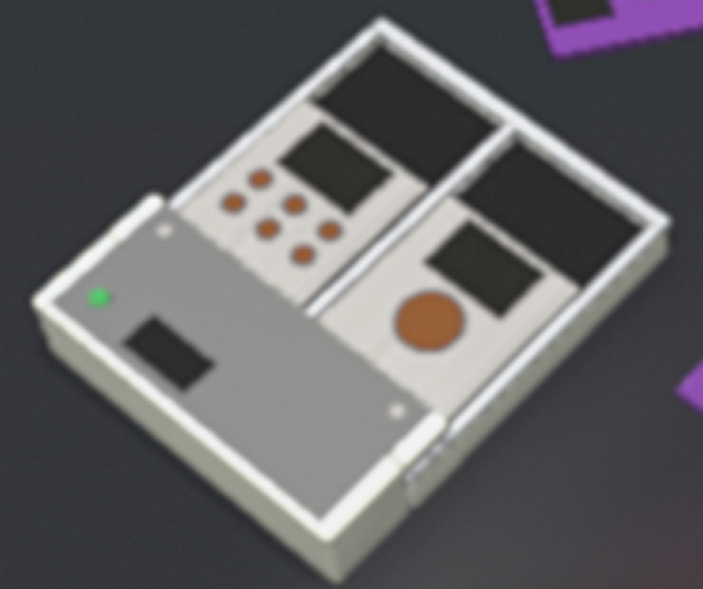

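The crop shows the stop's top corners at (381,18) and (670,220), and the pad corners at (468,220), (545,272), (502,318) and (425,262). The window is at (430,321).

```bash
python3 - <<'E'
from h import *
f=lambda L:[(170+(x+.5)/3.8-.5,165+(y+.5)/3.8-.5) for x,y in L]
fr=px2w('scene1',f([(381,18),(670,220)]),.038)
pad=px2w('scene1',f([(468,220),(545,272),(502,318),(425,262)]),.0415)
w=px2w('scene1',f([(430,321)]),.04)
h=px2w('scene1',f([(330,530),(38,300)]),.058)
pad6=px2w('scene1',f([(322,122),(392,172),(348,214),(278,160)]),.0415)
print(fr,np.linalg.norm(fr[0]-fr[1]));print(pad,pad.mean(0),np.linalg.norm(pad[0]-pad[1]),np.linalg.norm(pad[1]-pad[2]))
print('w',w,'hood',h,np.linalg.norm(h[0]-h[1]),pad6.mean(0))
d=h-fr[::-1];print(d,np.hypot(d[:,0],d[:,1]))
for v in (fr[0]-fr[1],pad[0]-pad[1],pad[3]-pad[2],h[1]-h[0]): print('yaw',np.degrees(np.arctan2(v[0],-v[1])))
yaw=np.arctan2(*(lambda v:(-v[1],v[0]))(fr[1]-fr[0]));
E
sed -n 1,1p /dev/null
```

```text
[[ 0.5105 -0.1214  0.038 ]
 [ 0.5429  0.1065  0.038 ]] 0.23019159411238282
[[0.6075 0.0088 0.0415]
 [0.6135 0.0658 0.0415]
 [0.6521 0.0621 0.0415]
 [0.6445 0.0042 0.0415]] [0.6294   0.035225 0.0415  ] 0.057314919523628396 0.038776926128820444
w [[0.6747 0.0283 0.04  ]] hood [[ 0.8164  0.0637  0.058 ]
 [ 0.7884 -0.1568  0.058 ]] 0.22227066833030398 [ 0.61805  -0.078325  0.0415  ]
[[ 0.2735 -0.0428  0.02  ]
 [ 0.2779 -0.0354  0.02  ]] [0.27682863 0.28014562]
yaw -8.091381860287532
yaw -6.009005957494531
yaw -7.477938309754264
yaw -7.236922025968011
```

Checks: the stop is 230 mm long as stated, the pad measures 57 x 39 mm (stated 60 x 40), and both pads lie at dock y of about ±57. The dock's yaw is about -8° and the plate's origin is at dock x of about 18, so it has to travel about 63 mm. The pad centre is at about (0.629, 0.035), so I'll head there with the hand shut, staying above the bottle's height.

Emit:
send_rows --motion '[{"tx": 2.8, "ty": -2.9, "twist": 1, "hand": 255}, {"tx": 2.8, "ty": -2.9, "twist": 1, "hand": 255}, {"tx": 2.8, "ty": -2.9, "twist": 1, "hand": 255}, {"tx": 2.8, "ty": -2.9, "twist": 1, "hand": 255}, {"tx": 2.8, "ty": -2.9, "twist": 1, "hand": 255}, {"tx": 2.8, "ty": -2.9, "twist": 1, "hand": 255}, {"tx": 2.8, "ty": -2.9, "twist": 1, "hand": 255}, {"tx": 2.8, "ty": -2.9, "twist": 1, "hand": 255}, {"tx": 2.8, "ty": -2.9, "twist": 0.7, "hand": 255}, {"tx": 2.8, "ty": -2.9, "hand": 255}]' --squeeze 30

```text
invalid input
```

Emit:
send_rows --motion '[{"tx": 2.8, "ty": -2.9, "tz": 0, "twist": 1, "hand": 255}, {"tx": 2.8, "ty": -2.9, "tz": 0, "twist": 1, "hand": 255}, {"tx": 2.8, "ty": -2.9, "tz": 0, "twist": 1, "hand": 255}, {"tx": 2.8, "ty": -2.9, "tz": 0, "twist": 1, "hand": 255}, {"tx": 2.8, "ty": -2.9, "tz": 0, "twist": 1, "hand": 255}, {"tx": 2.8, "ty": -2.9, "tz": 0, "twist": 1, "hand": 255}, {"tx": 2.8, "ty": -2.9, "tz": 0, "twist": 1, "hand": 255}, {"tx": 2.8, "ty": -2.9, "tz": 0, "twist": 1, "hand": 255}, {"tx": 2.8, "ty": -2.9, "tz": 0, "twist": 0.7, "hand": 255}, {"tx": 2.8, "ty": -2.9, "tz": 0, "twist": 0, "hand": 255}]' --squeeze 30

```text
time_s: 0.93
position: [0.4361, 0.2276, 0.2233]
tool_rot: [-0.174, -3.128, 0.012]
force: [0.6, 0.0, -0.1]
grip_width: -0.0005
```

Emit:
send_rows --motion '[{"tx": 2.4, "ty": -2.4, "tz": -1, "twist": -1, "hand": 255}, {"tx": 2.4, "ty": -2.4, "tz": -1, "twist": -0.6, "hand": 255}, {"tx": 2.4, "ty": -2.4, "tz": -1, "twist": 0, "hand": 255}, {"tx": 2.4, "ty": -2.4, "tz": -1, "twist": 0, "hand": 255}, {"tx": 2.4, "ty": -2.4, "tz": -1, "twist": 0, "hand": 255}, {"tx": 2.4, "ty": -2.4, "tz": -1, "twist": 0, "hand": 255}, {"tx": 2.4, "ty": -2.4, "tz": -1, "twist": 0, "hand": 255}, {"tx": 2.4, "ty": -2.4, "tz": -2, "twist": 0, "hand": 255}, {"tx": 0, "ty": 0, "tz": -2, "twist": 0, "hand": 255}, {"tx": 0, "ty": 0, "tz": 0, "twist": 0, "hand": 255}]'

```text
time_s: 1.77
position: [0.6384, 0.0153, 0.1028]
tool_rot: [-0.238, -3.12, 0.013]
force: [-0.5, 0.7, -0.9]
grip_width: -0.0002
```

Run:
```python
from h import *
c=snap('scene','s2'); cv2.imwrite('pics/s2c.png',cv2.resize(c['frame'][120:320,170:370,::-1],(600,600)))
s=r.get_state(); print(s['position'],s['tool_rot'],s['force'])
```

```text
[0.63906862 0.01495462 0.10458812] [-0.23820843 -3.12221461  0.01473358] [ 0.22219533 -0.2149888   0.07734043]
```

View pics/s2c.png

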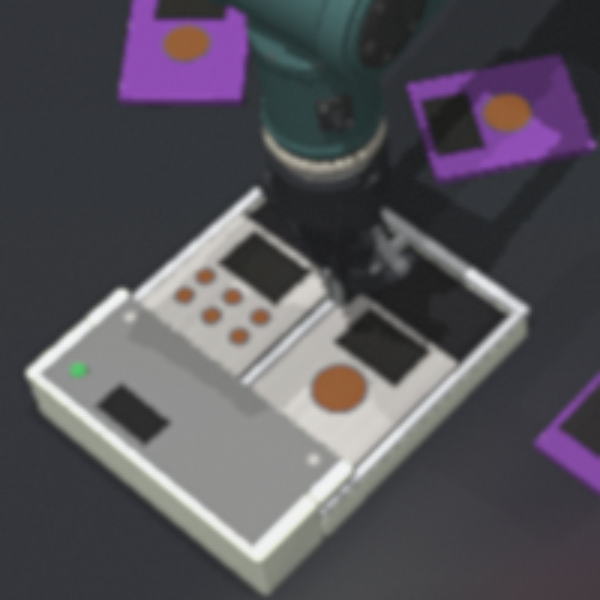

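The tip is at crop pixel (338,300), above the middle rail. It overshot in y, so I'll correct by -0.9 and +2.0 cm and then descend.

Emit:
send_rows --motion '[{"tx": -0.5, "ty": 1, "tz": -0.5, "twist": 0, "hand": 255}, {"tx": -0.4, "ty": 1, "tz": -1, "twist": 0, "hand": 255}, {"tx": 0, "ty": 0, "tz": -1, "twist": 0, "hand": 255}, {"tx": 0, "ty": 0, "tz": -1, "twist": 0, "hand": 255}, {"tx": 0, "ty": 0, "tz": -0.5, "twist": 0, "hand": 255}, {"tx": 0, "ty": 0, "tz": 0, "twist": 0, "hand": 255}, {"tx": 0, "ty": 0, "tz": 0, "twist": 0, "hand": 255}]'

```text
time_s: 2.4
position: [0.6282, 0.0426, 0.0665]
tool_rot: [-0.227, -3.129, 0.012]
force: [0.3, 0.3, 0.9]
grip_width: -0.0003
```

Run:
```python
from h import *
c=snap('scene','s3'); d=snap('side','d3'); a=c['frame'][150:300,200:350,::-1]; b=d['frame'][190:340,280:430,::-1]
cv2.imwrite('pics/s3c.png',cv2.resize(np.hstack([a,b]),(800,400)))
s=r.get_state(); print(s['position'],s['force'])
```

```text
[0.62860805 0.04224341 0.0668409 ] [0.39347057 0.34837911 0.10326126]
```

View pics/s3c.png

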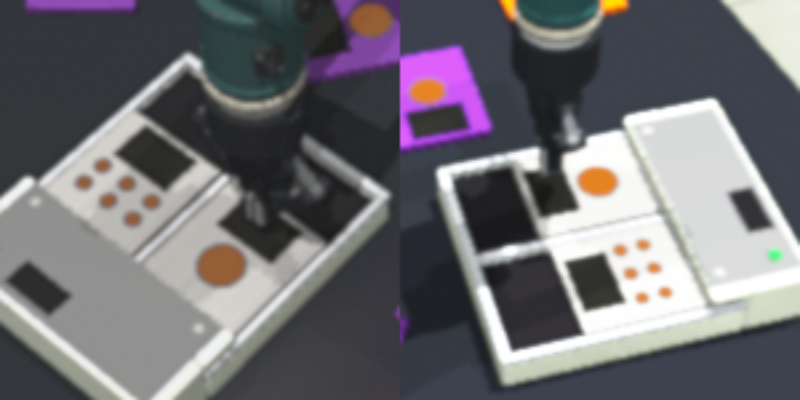

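In both views the tip hovers over the pad: (258,215) in the left half and (550,175) in the right. I'll shift ty by -0.6 and descend gently to contact.

Emit:
send_rows --motion '[{"tx": 0, "ty": -0.4, "tz": -0.6, "twist": 0, "hand": 255}, {"tx": 0, "ty": -0.2, "tz": -0.5, "twist": 0, "hand": 255}, {"tx": 0, "ty": 0, "tz": -0.3, "twist": 0, "hand": 255}, {"tx": 0, "ty": 0, "tz": -0.3, "twist": 0, "hand": 255}, {"tx": 0, "ty": 0, "tz": -0.2, "twist": 0, "hand": 255}, {"tx": 0, "ty": 0, "tz": -0.2, "twist": 0, "hand": 255}]'

```text
time_s: 3.0
position: [0.6304, 0.0341, 0.046]
tool_rot: [0.231, 3.132, -0.013]
force: [-0.0, 0.9, -0.3]
grip_width: -0.0003
```

Emit:
send_rows --motion '[{"tx": 0, "ty": 0, "tz": -0.2, "twist": 0, "hand": 255}, {"tx": 0, "ty": 0, "tz": -0.2, "twist": 0, "hand": 255}, {"tx": 0, "ty": 0, "tz": -0.2, "twist": 0, "hand": 255}]'

```text
time_s: 3.25
position: [0.6311, 0.0341, 0.0416]
tool_rot: [0.232, 3.13, -0.012]
force: [-3.4, 0.3, 13.8]
grip_width: -0.0005
```

Contact is at z = 0.0416, as expected, with 14 N. I'll drag along (-0.99, +0.14) and keep pressing.

Emit:
send_rows --motion '[{"tx": -0.3, "ty": 0.04, "tz": -0.2, "twist": 0, "hand": 255}, {"tx": -0.5, "ty": 0.07, "tz": -0.2, "twist": 0, "hand": 255}, {"tx": -0.5, "ty": 0.07, "tz": -0.2, "twist": 0, "hand": 255}, {"tx": -0.5, "ty": 0.07, "tz": -0.2, "twist": 0, "hand": 255}]'

```text
time_s: 3.58
position: [0.6207, 0.0361, 0.0417]
tool_rot: [0.23, 3.108, -0.012]
force: [2.0, 0.0, 5.9]
grip_width: 0.0001
```

Emit:
send_rows --motion '[{"tx": -0.5, "ty": 0.07, "tz": -0.27, "twist": 0, "hand": 255}, {"tx": -0.5, "ty": 0.07, "tz": -0.27, "twist": 0, "hand": 255}, {"tx": -0.5, "ty": 0.07, "tz": -0.27, "twist": 0, "hand": 255}, {"tx": -0.5, "ty": 0.07, "tz": -0.27, "twist": 0, "hand": 255}, {"tx": -0.5, "ty": 0.07, "tz": -0.27, "twist": 0, "hand": 255}]'

```text
time_s: 4.0
position: [0.607, 0.0391, 0.0419]
tool_rot: [0.227, 3.072, -0.011]
force: [1.6, -0.9, 7.3]
grip_width: -0.0
```

Emit:
send_rows --motion '[{"tx": -0.5, "ty": 0.07, "tz": -0.3, "twist": 0, "hand": 255}, {"tx": -0.5, "ty": 0.07, "tz": -0.3, "twist": 0, "hand": 255}, {"tx": -0.5, "ty": 0.07, "tz": -0.3, "twist": 0, "hand": 255}, {"tx": -0.5, "ty": 0.07, "tz": -0.3, "twist": 0, "hand": 255}]'

```text
time_s: 4.33
position: [0.5971, 0.0411, 0.0421]
tool_rot: [0.225, 3.04, -0.011]
force: [2.0, -1.2, 7.9]
grip_width: 0.0002
```

Run:
```python
from h import *
c=snap('scene','s4'); d=snap('side','d4'); a=c['frame'][150:300,200:350,::-1]; b=d['frame'][190:340,280:430,::-1]
cv2.imwrite('pics/s4c.png',cv2.resize(np.hstack([a,b]),(800,400)))
s=r.get_state(); print(s['position'],s['force'])
```

```text
[0.59649162 0.04123014 0.042067  ] [ 0.81346799 -0.59923129  8.09122583]
```

View pics/s4c.png

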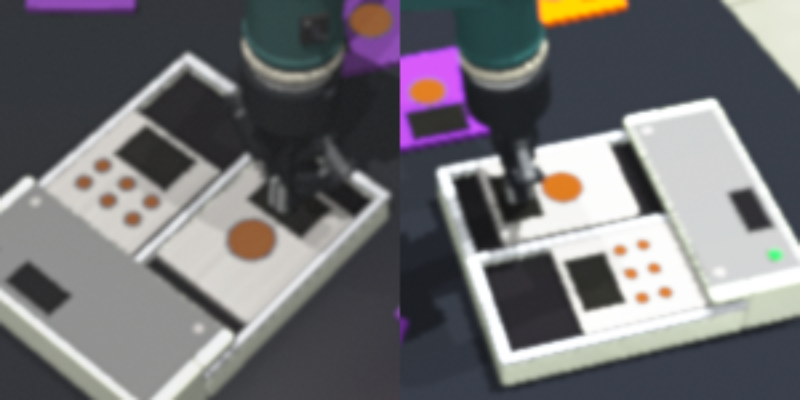

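The plate follows the finger without slipping: its rear edge is out of the hood and the window is at (252,238) in the left half. About 29 mm remain.

Emit:
send_rows --motion '[{"tx": -0.5, "ty": 0.07, "tz": -0.3, "twist": 0, "hand": 255}, {"tx": -0.5, "ty": 0.07, "tz": -0.3, "twist": 0, "hand": 255}, {"tx": -0.5, "ty": 0.07, "tz": -0.3, "twist": 0, "hand": 255}, {"tx": -0.5, "ty": 0.07, "tz": -0.3, "twist": 0, "hand": 255}, {"tx": -0.5, "ty": 0.07, "tz": -0.3, "twist": 0, "hand": 255}, {"tx": -0.5, "ty": 0.07, "tz": -0.3, "twist": 0, "hand": 255}, {"tx": -0.5, "ty": 0.07, "tz": -0.3, "twist": 0, "hand": 255}]'

```text
time_s: 5.02
position: [0.5805, 0.0436, 0.0425]
tool_rot: [0.22, 2.983, -0.014]
force: [2.0, -1.4, 7.3]
grip_width: 0.0001
```

Emit:
send_rows --motion '[{"tx": -0.5, "ty": 0.07, "tz": -0.3, "twist": 0, "hand": 255}, {"tx": -0.5, "ty": 0.07, "tz": -0.3, "twist": 0, "hand": 255}, {"tx": -0.5, "ty": 0.07, "tz": -0.3, "twist": 0, "hand": 255}, {"tx": -0.4, "ty": 0.06, "tz": -0.3, "twist": 0, "hand": 255}]'

```text
time_s: 5.35
position: [0.5721, 0.0448, 0.0428]
tool_rot: [0.217, 2.949, -0.016]
force: [2.7, -1.0, 6.1]
grip_width: -0.0001
```

Emit:
send_rows --motion '[{"tx": -0.4, "ty": 0.06, "tz": -0.35, "twist": 0, "hand": 255}, {"tx": -0.4, "ty": 0.06, "tz": -0.35, "twist": 0, "hand": 255}, {"tx": -0.4, "ty": 0.06, "tz": -0.35, "twist": 0, "hand": 255}]'

```text
time_s: 5.6
position: [0.5698, 0.0451, 0.0429]
tool_rot: [0.214, 2.92, -0.018]
force: [2.9, -2.3, 7.0]
grip_width: -0.0002
```

Emit:
send_rows --motion '[{"tx": -0.5, "ty": 0.07, "tz": -0.4, "twist": 0, "hand": 255}, {"tx": -0.5, "ty": 0.07, "tz": -0.4, "twist": 0, "hand": 255}, {"tx": -0.6, "ty": 0.08, "tz": -0.4, "twist": 0, "hand": 255}]'

```text
time_s: 5.85
position: [0.566, 0.0458, 0.0433]
tool_rot: [0.211, 2.885, -0.019]
force: [5.7, -0.7, 6.3]
grip_width: -0.0001
```

Run:
```python
from h import *
c=snap('scene','s5'); d=snap('side','d5'); a=c['frame'][160:280,230:350,::-1]; b=d['frame'][220:340,285:405,::-1]
cv2.imwrite('pics/s5c.png',cv2.resize(np.hstack([a,b]),(800,400),interpolation=2))
s=r.get_state(); print(s['position'],s['force'])
```

```text
[0.56549682 0.04592748 0.04323223] [ 4.14917062 -1.21530979  6.94273265]
```

View pics/s5c.png

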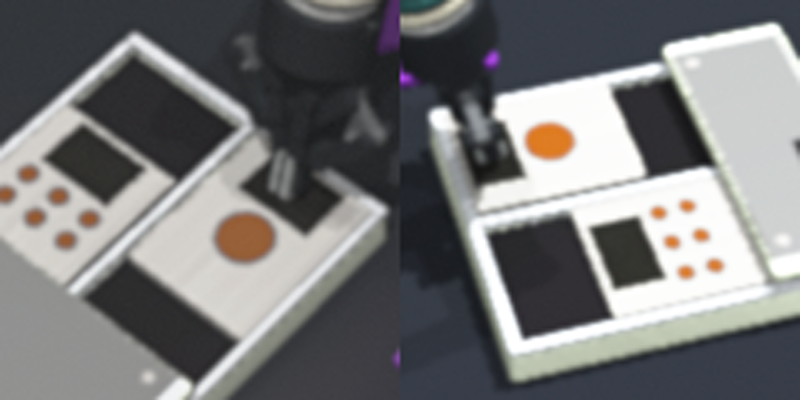

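The plate appears to be against the stop: no dark gap is left and the drag force has risen to the friction limit (5.7 N with 6.3 N of press). I'll give one more firmer pull, then lift straight up.

Emit:
send_rows --motion '[{"tx": -0.3, "ty": 0.04, "tz": -0.6, "twist": 0, "hand": 255}, {"tx": -0.5, "ty": 0.07, "tz": -0.6, "twist": 0, "hand": 255}, {"tx": -0.5, "ty": 0.07, "tz": -0.6, "twist": 0, "hand": 255}]'

```text
time_s: 6.2
position: [0.5665, 0.0458, 0.0434]
tool_rot: [0.207, 2.846, -0.022]
force: [0.6, -1.8, 13.3]
grip_width: 0.0001
```

Emit:
send_rows --motion '[{"tx": 0, "ty": 0, "tz": 1, "twist": 0, "hand": 255}, {"tx": 0, "ty": 0, "tz": 2, "twist": 0, "hand": 255}, {"tx": 0, "ty": 0, "tz": 3, "twist": 0, "hand": 255}, {"tx": 0, "ty": 0, "tz": 3, "twist": 0, "hand": 255}, {"tx": 0, "ty": 0, "tz": 3, "twist": 0, "hand": 255}, {"tx": -3, "ty": 0, "tz": 2, "twist": 0, "hand": 255}, {"tx": -3, "ty": 0, "tz": 1, "twist": 0, "hand": 255}, {"tx": -3, "ty": 0, "tz": 1, "twist": 0, "hand": 255}, {"tx": -3, "ty": 0, "tz": 0, "twist": 0, "hand": 255}, {"tx": 0, "ty": 0, "tz": 0, "twist": 0, "hand": 255}]'

```text
time_s: 7.03
position: [0.4336, 0.047, 0.2067]
tool_rot: [0.206, 2.861, -0.021]
force: [0.6, -0.6, -0.9]
grip_width: 0.0006
```

Run:
```python
from h import *
c=snap('scene','s6'); a=c['frame'][165:315,170:355,::-1]
cv2.imwrite('pics/s6c.png',cv2.resize(a,None,fx=4,fy=4,interpolation=2))
s=r.get_state(); print(s['position'],s['force'])
```

```text
[0.43583161 0.04689392 0.20750984] [ 0.55440649  0.40995434 -0.17595693]
```

View pics/s6c.png

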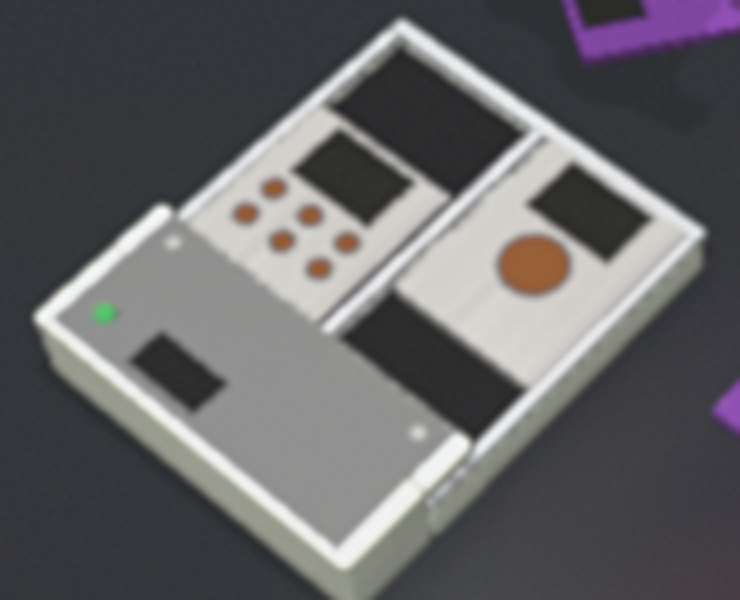

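The view is clear now: window at (534,265), pad corners at (572,165), (652,215), (606,262) and (528,204), and the plate's rear edge from (393,288) to (527,388). The bottle is untouched. I'll check this in numbers, because from this side a gap of a few mm would be hidden.

Run:
```python
from h import *
g=lambda L,k:[(170+(x+.5)/k-.5,165+(y+.5)/k-.5) for x,y in L]
F=px2w('scene1',g([(381,18),(670,220)],3.8),.038); F2=px2w('scene6' if 0 else 's6',g([(402,18),(706,232)],4),.038)
print(F,F2)
m=(F.mean(0)+F2.mean(0))/2; y=np.radians(-8); X=np.array([np.cos(y),np.sin(y)]);Y=np.array([-X[1],X[0]])
def D(p): q=p[:,:2]-m[:2]; return np.round(np.c_[q@X-.118,q@Y]*1000,1)
P=lambda f,L,k,z:D(px2w(f,g(L,k),z))
print('win before',P('scene1',[(430,321)],3.8,.04),'after',P('s6',[(534,265)],4,.04),'home -45+?')
a=P('s6',[(572,165),(652,215),(606,262),(528,204)],4,.0415);print('pad',a.tolist(),a.mean(0),'home -85')
print('rear edge',P('s6',[(393,288),(527,388)],4,.04).tolist(),'home 20')
print('hood rear',P('s6',[(345,560),(40,312)],4,.058).tolist(),'165; hood front',P('s6',[(470,435),(165,205)],4,.058).tolist(),'70')
print('6pad',P('scene1',[(322,122),(392,172),(348,214),(278,160)],3.8,.0415).mean(0),P('s6',[(341,129),(414,182),(368,226),(292,169)],4,.0415).mean(0))
b=cv2.imread('pics/d5.png')
d=snap('side','d6'); e=d['frame'][225:335,285:375,::-1]
cv2.imwrite('pics/d6c.png',cv2.resize(e,None,fx=5.4,fy=5.4,interpolation=2))
```

```text
[[ 0.5105 -0.1214  0.038 ]
 [ 0.5429  0.1065  0.038 ]] [[ 0.5096 -0.1214  0.038 ]
 [ 0.543   0.107   0.038 ]]
win before [[23.8 55.9]] after [[-39.2  58.4]] home -45+?
pad [[-102.1, 31.1], [-105.2, 87.0], [-65.3, 87.7], [-66.4, 29.9]] [-84.75   58.925] home -85
rear edge [[21.5, 9.9], [21.2, 106.8]] home 20
hood rear [[160.7, 110.5], [160.5, -113.4]] 165; hood front [[68.2, 110.3], [70.1, -112.6]] 70
6pad [-17.45  -57.575] [-17.525 -56.775]
```

View pics/d6c.png

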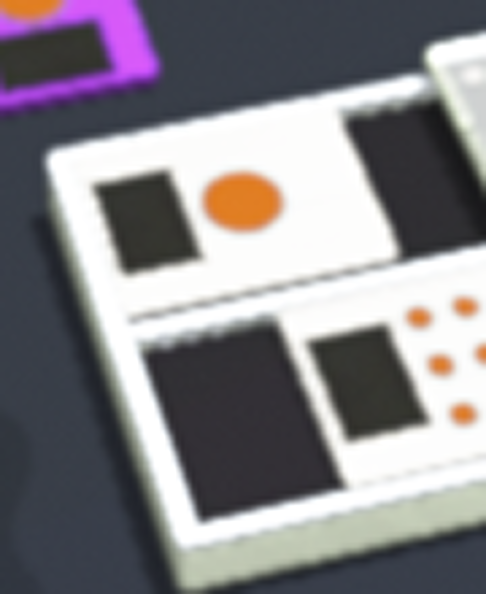

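In the side view the plate reaches the stop with no dark strip in front of the pad, at (95,185) to (130,270). By measurement the pad is at -84.8 (home -85), but the rear edge is at 21 (home 20). Time is ample, so I'll press once more and confirm the stop by force.

Emit:
send_rows --motion '[{"tx": 3, "ty": 0, "tz": 0, "twist": 0, "hand": 255}, {"tx": 3, "ty": 0, "tz": -1, "twist": 0, "hand": 255}, {"tx": 3, "ty": 0, "tz": -2, "twist": 0, "hand": 255}, {"tx": 2.5, "ty": 0, "tz": -3, "twist": 0, "hand": 255}, {"tx": 0.5, "ty": 0, "tz": -3, "twist": 0, "hand": 255}, {"tx": 0, "ty": 0, "tz": -2, "twist": 0, "hand": 255}, {"tx": 0, "ty": 0, "tz": -1, "twist": 0, "hand": 255}, {"tx": 0, "ty": 0, "tz": 0, "twist": 0, "hand": 255}]'

```text
time_s: 7.8
position: [0.567, 0.0469, 0.0786]
tool_rot: [0.206, 2.858, -0.019]
force: [-0.5, -0.6, -0.5]
grip_width: -0.0001
```

Emit:
send_rows --motion '[{"tx": 0, "ty": 0, "tz": -1, "twist": 0, "hand": 255}, {"tx": 0, "ty": 0, "tz": -0.8, "twist": 0, "hand": 255}, {"tx": 0, "ty": 0, "tz": -0.5, "twist": 0, "hand": 255}, {"tx": 0, "ty": 0, "tz": -0.3, "twist": 0, "hand": 255}, {"tx": 0, "ty": 0, "tz": -0.3, "twist": 0, "hand": 255}, {"tx": 0, "ty": 0, "tz": -0.2, "twist": 0, "hand": 255}, {"tx": 0, "ty": 0, "tz": -0.2, "twist": 0, "hand": 255}]'

```text
time_s: 8.38
position: [0.57, 0.0471, 0.0475]
tool_rot: [0.206, 2.85, -0.018]
force: [0.8, 0.9, 0.6]
grip_width: -0.0001
```

Emit:
send_rows --motion '[{"tx": -0.1, "ty": 0, "tz": -0.2, "twist": 0, "hand": 255}, {"tx": -0.1, "ty": 0, "tz": -0.2, "twist": 0, "hand": 255}, {"tx": -0.2, "ty": 0.03, "tz": -0.3, "twist": 0, "hand": 255}, {"tx": -0.4, "ty": 0.05, "tz": -0.4, "twist": 0, "hand": 255}]'

```text
time_s: 8.72
position: [0.5684, 0.0472, 0.0435]
tool_rot: [0.204, 2.832, -0.019]
force: [1.8, -1.1, 12.3]
grip_width: 0.0
```

Emit:
send_rows --motion '[{"tx": -0.7, "ty": 0.1, "tz": -0.4, "twist": 0, "hand": 255}]'

```text
time_s: 8.8
position: [0.566, 0.0478, 0.0438]
tool_rot: [0.203, 2.82, -0.018]
force: [5.3, -1.0, 5.1]
grip_width: -0.0003
```

Emit:
send_rows --motion '[{"tx": -0.9, "ty": 0.12, "tz": -0.4, "twist": 0, "hand": 255}]'

```text
time_s: 8.88
position: [0.5614, 0.0487, 0.0439]
tool_rot: [0.202, 2.808, -0.018]
force: [5.7, -1.0, 5.1]
grip_width: -0.0
```

Emit:
send_rows --motion '[{"tx": -0.9, "ty": 0.12, "tz": -0.4, "twist": 0, "hand": 255}]'

```text
time_s: 8.97
position: [0.5565, 0.0496, 0.0439]
tool_rot: [0.202, 2.796, -0.018]
force: [6.2, -0.6, 5.4]
grip_width: 0.0002
```

The tip now slips over the pad at friction of about 1.1, where a free plate would hold back only about 2 N. So the plate is against the stop. I'll lift off and move clear.

Emit:
send_rows --motion '[{"tx": 0, "ty": 0, "tz": 1.5, "twist": 0, "hand": 255}, {"tx": 0, "ty": 0, "tz": 3, "twist": 0, "hand": 255}, {"tx": 0, "ty": 0, "tz": 3, "twist": 0, "hand": 255}, {"tx": 0, "ty": 0, "tz": 3, "twist": 0, "hand": 255}, {"tx": -2, "ty": 0, "tz": 2, "twist": 0, "hand": 255}, {"tx": -3, "ty": 0, "tz": 2, "twist": 0, "hand": 255}, {"tx": -3, "ty": 0, "tz": 1, "twist": 0, "hand": 255}, {"tx": -3, "ty": 0, "tz": 0, "twist": 0, "hand": 255}, {"tx": 0, "ty": 0, "tz": 0, "twist": 0, "hand": 255}, {"tx": 0, "ty": 0, "tz": 0, "twist": 0, "hand": 255}]'

```text
time_s: 9.8
position: [0.4291, 0.0508, 0.197]
tool_rot: [0.202, 2.815, -0.017]
force: [-0.1, 0.3, 0.1]
grip_width: 0.0003
```

Run:
```python
from h import *
c=snap('scene','s7'); a=c['frame'][165:345,170:520,::-1]
cv2.imwrite('pics/s7c.png',cv2.resize(a,None,fx=2.2,fy=2.2,interpolation=2))
p=cv2.imread('pics/s6.png'); print(cv2.phaseCorrelate(np.float64(cv2.cvtColor(p,7)[215:255,270:330]),np.float64(cv2.cvtColor(c['frame'][:,:,::-1].copy(),7)[215:255,270:330])))
o=cv2.imread('pics/scene1.png').astype(int); n=c['frame'][:,:,::-1].astype(int)
print('bottle diff',abs(o-n)[275:335,460:505].mean(), '6 diff',abs(o-n)[205:235,225:260].mean())
```

```text
((-0.012554823269852022, -0.010591034949754885), 0.9990962571752356)
bottle diff 0.6064197530864197 6 diff 0.5225396825396825
```

View pics/s7c.png

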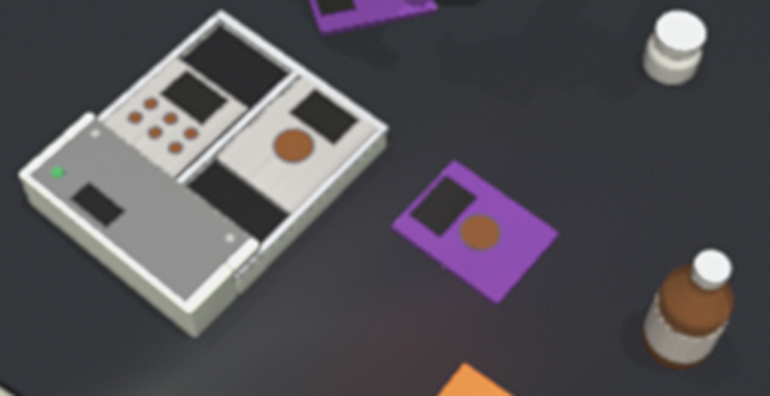

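The last picture shows the plate at the stop, with its window at (294,146). It did not move during the second pull (0.01 px), so it was already home. The six-window plate and the bottle at (690,310) are unchanged.

```bash
python3 -c "
from plant import r
r.job_done()"
```

```text
the job is handed in; nothing more can be done
```

The one-window plate is home against the front stop, and I handed the job in at about 10 s. I pressed on its rubber pad with the shut fingers, at about 6–14 N, dragged it about 63 mm along the left lane, and lifted off.

**Last checks:**
- **Position:** the pad centre measured at dock x = -84.8 mm, against -85 when home.
- **Stop contact:** in a second pull the fingers slipped over the pad at a force ratio of about 1.1. The plate did not move between the pictures before and after (0.01 px), so it was already at the stop.
- **Other things:** the six-window plate and the bottle look unchanged in the images. The gripper is clear and touching nothing.

**Disagreements:**
- The plate's rear edge read about 1.3 mm short of home, which is within the camera calibration error of about 2 mm.
- The rear of the dock's hood read about 4 mm short of the 165 mm I had assumed.
- The tool tilted, reaching about 19° by the end of the second pull, because lag in the steps is not made up. It did no harm.

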